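# Lean the angle gauge on the conduit rest to its set mark and hold it

### The arm

A 7-joint arm with a two-finger parallel gripper is mounted at the origin on the work surface. World frame = base frame: x ahead of the robot, y to its left, z up, the work surface at z = 0. Lengths are in m, angles in rad, forces in N, time in s.
With the tool pointing down it reaches from about 0.425 to 0.975 m from the base axis. Payload 16.7 kg.
Tool frame: the origin (TCP) lies on the centre line of the jaws, within the pads' length; the fingertips stand 14 mm ahead of it and the grasp point (between the pads) lies 5 mm behind it; z points along the fingers, y is the direction in which the jaws open and shut (so a half turn about z gives the same grasp; the last joint's range is limited). The gripper opens to 85 mm and grips with 20 to 120 N. Pads are 22 mm wide; open, the fingers measure 114 mm over their backs; the gripper's body (76 mm by 85 mm) begins 54 mm behind the grasp point. The pads swing forward as they close: fully open they stand 13 mm farther back than shut.
Start: joints at [1.117, 0.426, 0.074, 1.606, -0.034, 1.111, -0.067], TCP at [0.202, -0.644, 0.245] pointing down, gripper open.
Joint ranges: [-2.85, 2.85], [-0.5, 2.14], [-1.23, 1.37], [0.21, 2.46], [-1.02, 4.16], [0.16, 2.05], [-2.73, 2.73]. Speed limits (rad/s): [1.89, 1.89, 2.39, 2.39, 3.01, 3.01, 3.01].

### API

Orientations are given as a rotation vector (axis times angle).
In Python, from station import arm gives the robot as it stands.
- The arm moves only by the tool drive_tool, never from a script. Its arguments are lists of equal length, an entry for each row: "slide": the shift along the tool's x, y, z in cm, a list of three; "rot": the turn, a rotation vector about the tool's x, y, z in degrees, a list of three; "grip": the opening, from -1 (shut) to 1 (fully open), so that 0 is half open. In form: {"slide": [[tx, ty, tz], ...], "rot": [[rx, ry, rz], ...], "grip": [grip, ...]}. A call has 1 to 8 rows; each row is the pose to reach, as a shift and turn from the pose measured when the call began, along the tool's axes at that moment; what a row does not reach only later rows make up. A row lasts 1/8 s, in which the tool goes at most 62.5 mm and 10.7 degrees, less where a joint would pass 70% of its speed; a pose out of reach is approached as far as the arm can. A call with a gripper value outside its range is refused whole. The fingers move at their own pace and stop on an object; the grip force is fixed at half the most. Time passes only in rows, so rows that repeat a pose let the fingers close. It gives the time, the measured TCP pose, the force and the opening at its end, in the units of the state.
- arm.observe(): the state, without advancing time (a new reading comes with each control period).
- arm.grab_frame(name): name is "scene" or "side" or "wrist"; returns the picture (420x560x3 uint8, red, green, blue); there is no depth.
- arm.calibration(name): a dict with "camera_matrix" (3x3 intrinsics, pixels), "position" and "orientation" of the camera in the world. Camera axes: x right, y down, z forward; pixel columns grow to the right and rows downward; lengths in m; the calibration is good to about 2 mm. A picture is of the moment at which its call begins: read the wrist's pose just before it. calibration takes no time and is no camera call; for the wrist camera it gives the pose at the moment of the call.
- arm.close_job(): hands the job in, once; it reports no verdict.
The state is a dict: "t": time; "q": joint angles; "qvel": joint speeds; "joint_efforts": joint torques, N m; "eef_pos": TCP position; "orientation": TCP orientation; "force": force on the tool from outside, world axes, zero at the start; "wrist_torque": the same for the moment, N m; "grip_width": finger opening in m.
Only numpy, scipy, OpenCV 4.12 (cv2) and the standard library are available. Lean on these libraries where they do the work, as an engineer would, in place of code of your own. Each camera call takes 0.05 s, during which the arm holds its last target. There are 200 camera calls.

### The job

Take the angle gauge and stand it on the stud block, its grooved foot astride the middle of the short conduit and its dial facing away from the robot. Then rock it over onto the sprung plunger until the swinging pointer settles on the little rider clamped at the dial's edge, and finish holding it still like that in the gripper: do not let go. Leave everything else on the bench where it lies.

Things in the scene. Friction and masses are not known exactly. Their poses are not given: they have to be found in the camera images.
- gauge: Loose aluminium angle gauge, 0.4 kg, 193 mm tall, starts upright on the bench. Origin: centre of the underside; z up, x out of the dial face (roughly away from the robot). Foot 44 (x) by 110 (y) by 16 mm (26 at the middle), with a 90 degree V groove along x under its middle, 14 mm deep, 28 wide. Above it a dial 110 mm across, 14 thick, centre 90 mm up, then a neck 30 by 30 mm from 143 to 193 mm.
- neck (a point): Point inside the gauge's square neck to grip at, 173 mm above the gauge's origin (neck 30 mm wide in x and y, its top 20 mm above this point, the dial's top edge 28 mm below it); axes as the gauge's.
- seat (a point): Point in the gauge frame 3.7 mm below the underside's centre: where the conduit's axis lies when the groove sits fully on the conduit. Axes as the gauge's.
- needle (a joint): Angle (rad) of the black pointer about the gauge's x axis, relative to the gauge. The pointer, 46 mm with a round bob, hangs freely from the dial's centre and swings to plumb (period about 0.35 s, settles in 1 to 2 s). 0 when the gauge is upright; when the gauge's top leans to its own +y it reads the angle of lean, positive.
- needle_tip (a point): Tip of the pointer, 46 mm from the dial's centre (below it); its z axis runs along the pointer.
- marker (a joint): Angle (rad, 0.16 to 0.40) of the rider, a dark steel tab 6 mm wide, 14 mm long, clamped near the edge of the dial's face, with the same zero and sense as the pointer. It does not move in use. The pointer rests on it when both angles are equal, that is when the gauge leans to its own +y by this angle.
- marker_tip (a point): Middle of the rider, 47 mm from the dial's centre; its z axis runs along the radius.
- stud_block: Fixed steel block. Origin: centre of its underside; base 90 (x) by 150 (y) by 15 mm; x roughly away from the robot. A conduit offcut, 25 mm diameter, 100 long, lies along x over the middle, top 72.5 mm above the bench. At x = 0 stand a fixed stop stud (y = -42 mm) and a sprung plunger (y = +42 mm), 12 mm thick, tops 63.5 mm high: just under the foot of an upright gauge seated on the conduit.
- bar_mid (a point): Middle of the conduit's axis, 60 mm above the block's origin; axes as the block's. The gauge rocks about this axis.
- plunger (a joint): Travel of the sprung plunger, m: 0 up, grows as it is pressed down (24 mm at most). Starts to give at 2 N and takes 3.5 N more per 10 mm; it pushes a released gauge back upright against the stop stud.
- screwdriver: Bystander: screwdriver with black handle, 190 mm, lying along x; leave alone.
- tape_measure: Bystander: tape measure, 66 by 34 by 60 mm; leave alone.
- trunking_offcut: Bystander: slotted grey trunking offcut, 240 by 40 by 29 mm; leave alone.
- rail_offcut: Bystander: steel mounting rail offcut, 200 by 35 by 8 mm; leave alone.
- gland_nut: Bystander: grey ring nut, 40 mm across, 10 mm high; leave alone.
- terminal_strip: Bystander: block of grey terminals, 40 by 48 by 42 mm; leave alone.
- carton: Bystander: small cardboard carton, 110 by 80 by 60 mm; leave alone.
Things that resemble listed ones, but are neither listed nor needed, are in the scene too. Of the things that look like the stud_block, the smallest one is meant.

How it is judged:
By the outcome, as a careful person would: the job done as asked, in the order asked, and still so for the second after the job is handed in, while the arm keeps its last pose, push and grip.
It also fails if it takes over 45 s, if anything falls off the work surface, if the arm or the gripper's body presses on something with over 40 N, if the wrist force passes 120 N, or if a joint passes its speed limit or range.

## Working session

There is one attempt and no reset: what is moved stays moved. The work goes in short steps, Python scripts to look and compute and a tool call to move; the robot and the scene stay as the last step left them, time stands still between calls to the robot, and variables do not carry over. Pictures are saved under pics/ and viewed, about 8 in all and at most 12, crops included, and the job is handed in when it is done.

Besides the shell and the picture viewer there is one more tool, called after "Call:" as name(argument=value, ...) on one line, values as JSON. drive_tool: Moves the arm, as the interface text tells. Its arguments: {"type":"object","properties":{"slide":{"type":"array","items":{"type":"array","items":{"type":"number"}}},"rot":{"type":"array","items":{"type":"array","items":{"type":"number"}}},"grip":{"type":"array","items":{"type":"number"}}},"required":["slide","rot","grip"]}

```bash
mkdir -p pics; ls
cat > h.py <<'E'
import numpy as np, cv2
from scipy.spatial.transform import Rotation as R
from station import arm
def grab(n,f):
    c=arm.calibration(n); im=arm.grab_frame(n); cv2.imwrite(f'pics/{f}.png',im[:,:,::-1]); return im,c
def rot(o):
    o=np.array(o,float); return o if o.shape==(3,3) else R.from_rotvec(o).as_matrix() if o.size==3 else R.from_quat(o).as_matrix()
def ray(c,u,v):
    d=rot(c['orientation'])@np.linalg.inv(c['camera_matrix'])@[u,v,1]; return np.array(c['position']),d/np.linalg.norm(d)
def plane(c,u,v,z):
    p,d=ray(c,u,v); return p+d*(z-p[2])/d[2]
def proj(c,P):
    q=np.array(c['camera_matrix'])@rot(c['orientation']).T@(np.array(P)-c['position']); return q[:2]/q[2]
def tri(c1,u1,c2,u2):
    p,d=ray(c1,*u1);q,e=ray(c2,*u2); s=np.linalg.lstsq(np.c_[d,-e],q-p,rcond=None)[0]
    a,b=p+s[0]*d,q+s[1]*e; return (a+b)/2,np.linalg.norm(a-b)
E
python3 - <<'E'
from h import *
np.set_printoptions(precision=4,suppress=True)
print(arm.observe())
a,c=grab('scene','s0');b,c2=grab('side','d0');print(c,c2)
E
```

```text
pics
{'t': 0.0, 'q': array([ 1.1175,  0.4267,  0.0738,  1.6066, -0.0341,  1.1108, -0.0671]), 'qvel': array([ 0.0019, -0.001 ,  0.0002,  0.001 , -0.0021,  0.0013,  0.    ]), 'joint_efforts': array([ -0.0017, -94.9826,   3.7602, -46.3527,   0.0192,   0.0102,
        -0.    ]), 'eef_pos': array([ 0.2018, -0.6437,  0.2446]), 'orientation': array([-3.1041, -0.4752,  0.0005]), 'force': array([ 0.505 ,  0.0313, -0.3679]), 'wrist_torque': array([-0.0283, -0.0037, -0.0139]), 'grip_width': 0.08529539139569649}
{'camera_matrix': array([[423.7352,   0.    , 281.9222],
       [  0.    , 423.7352, 203.7308],
       [  0.    ,   0.    ,   1.    ]]), 'position': array([ 0.9719, -0.3823,  0.8663]), 'orientation': array([-2.2752, -1.0787,  0.3585])} {'camera_matrix': array([[461.2395,   0.    , 285.0206],
       [  0.    , 461.2395, 207.5251],
       [  0.    ,   0.    ,   1.    ]]), 'position': array([-0.004 ,  0.7072,  0.9238]), 'orientation': array([-0.8231,  2.5328, -1.1117])}
```

View pics/s0.png

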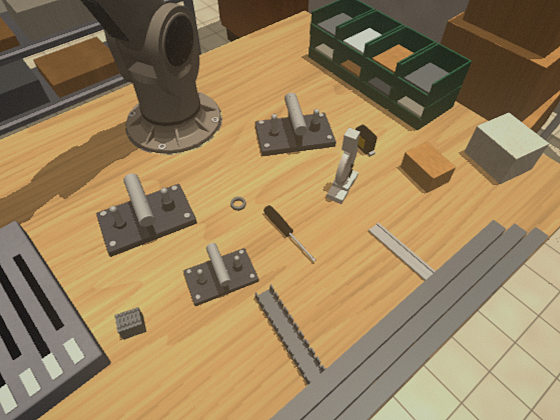

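View pics/d0.png

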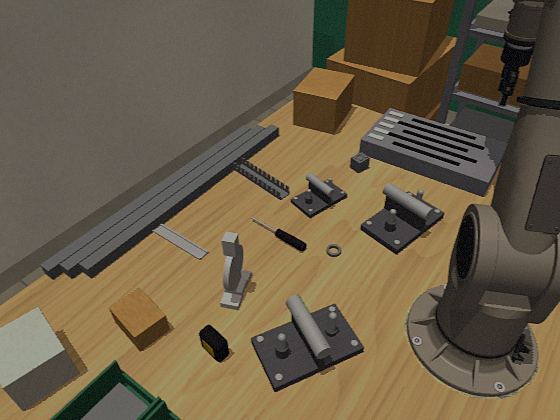

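The gauge is at scene (345,165), side (235,270). Stud-block candidates in the scene view: A (295,130), B (146,215), C (220,270). In the side view: A (307,345), B (402,215), C (319,193). C looks smallest, so I'll measure its base size and view a close crop.

Run:
```python
from h import *
np.set_printoptions(precision=4,suppress=True)
c=arm.calibration('scene');c2=arm.calibration('side')
for n,cc,f in(('scene',c,'s0'),('side',c2,'d0')):
    im=cv2.imread(f'pics/{f}.png')
    x=np.array([[.3,-.65],[.9,-.65],[.9,.35],[.3,.35]]);w=(x-[.3,-.65])*1000
    H=cv2.getPerspectiveTransform(np.float32([proj(cc,[*p,.015]) for p in x]),np.float32(w))
    t=cv2.warpPerspective(im,H,(600,1000))
    hsv=cv2.cvtColor(t,cv2.COLOR_BGR2HSV)
    m=((hsv[:,:,2]<95)&(hsv[:,:,1]<70)).astype(np.uint8)*255
    m=cv2.morphologyEx(m,cv2.MORPH_CLOSE,np.ones((9,9)));m=cv2.morphologyEx(m,cv2.MORPH_OPEN,np.ones((15,15)))
    for k in cv2.findContours(m,0,2)[0]:
        if cv2.contourArea(k)>4000:
            r=cv2.minAreaRect(k);print(n,np.array(r[0])/1000+[.3,-.65],r[1],r[2])
I=[cv2.imread('pics/s0.png')[110:220,290:390],cv2.imread('pics/s0.png')[230:315,175:270],cv2.imread('pics/d0.png')[220:320,190:280],cv2.imread('pics/d0.png')[160:225,280:360]]
I=[cv2.resize(cv2.resize(i,None,fx=4,fy=4,interpolation=cv2.INTER_CUBIC),(400,300)if 0 else None,fx=.95,fy=.68) if 0 else cv2.resize(i,(400,int(i.shape[0]*400/i.shape[1])),interpolation=cv2.INTER_CUBIC)[:440] for i in I]
print([i.shape for i in I])
a=np.zeros((600,800,3),np.uint8)
I=[cv2.resize(i,None,fx=min(1,300/i.shape[0]),fy=min(1,300/i.shape[0])) for i in I]
for k,i in enumerate(I):a[(k%2)*300:(k%2)*300+i.shape[0],(k//2)*400:(k//2)*400+i.shape[1]]=i
cv2.imwrite('pics/crop1.png',a)
```

```text
scene [ 0.7165 -0.4365] (426.99993896484375, 364.99993896484375) 90.0
scene [ 0.384  -0.6245] (51.0, 168.0) 90.0
side [0.3395 0.278 ] (142.0, 79.0) 90.0
side [0.5629 0.1655] (51.809837341308594, 173.67616271972656) 42.901092529296875
side [ 0.5398 -0.1881] (155.80113220214844, 118.67080688476562) 74.57783508300781
side [ 0.3355 -0.227 ] (194.0, 71.0) 90.0
side [ 0.894 -0.021] (740.0, 10.0) 90.0
side [ 0.7392 -0.0272] (244.7364044189453, 752.0523681640625) 0.0898052230477333
side [ 0.4325 -0.4525] (274.19085693359375, 172.48495483398438) 2.9814612865448
side [ 0.3944 -0.5808] (180.15725708007812, 25.399023056030273) 2.6718647480010986
side [ 0.4105 -0.6243] (222.42578125, 26.56546974182129) 2.7524852752685547
[(440, 400, 3), (357, 400, 3), (440, 400, 3), (325, 400, 3)]
```

View pics/crop1.png

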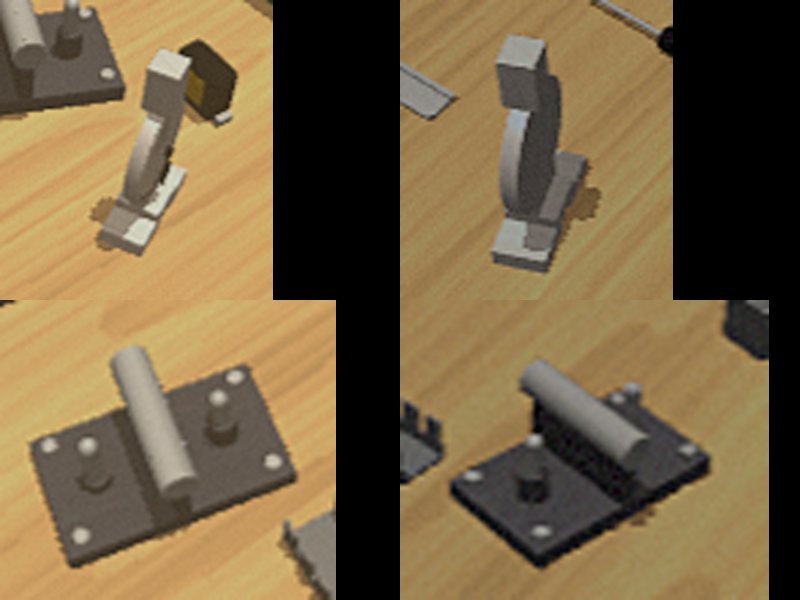

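Run:
```python
from h import *
np.set_printoptions(precision=4,suppress=True)
c=arm.calibration('scene');c2=arm.calibration('side')
S=lambda x,y:(175+x/3.538,230+(y-300)/3.538)
D=lambda x,y:(280+(x-400)/4.615,160+(y-300)/4.615)
K=np.array([plane(c,*S(*p),.015) for p in((31,442),(245,366),(296,475),(77,557))]);print(K,K.mean(0),np.linalg.norm(K-np.roll(K,-1,0),axis=1))
# conduit ends' tops: axis ends
for p,q in(((130,355),(537,372)),((176,485),(628,452))):print('cond',tri(c,S(*p),c2,D(*q)))
for p,q in(((88,446),(535,440)),((218,398),(632,388))):print('studs',tri(c,S(*p),c2,D(*q)))
g=lambda x,y:(290+x/2.727,110+y/2.727);d=lambda x,y:(190+(x-400)/3.03,220+y/3.03)
print('neck',tri(c,g(168,66),c2,d(521,56)),plane(c,*g(168,66),.193),plane(c2,*d(521,56),.193))
print('foot',[plane(c,*g(*p),.016) for p in((101,234),(137,245),(186,172))],[plane(c2,*d(*p),.016) for p in((493,257),(545,262),(588,157))])
# big blocks for comparison
for n,k in(('A',((255,133),(330,115),(335,147),(262,153))),('B',((97,215),(180,184),(196,219),(110,250)))):
    K=np.array([plane(c,*p,.015) for p in k]);print(n,K.mean(0),np.linalg.norm(K-np.roll(K,-1,0),axis=1))
```

```text
[[ 0.4733 -0.2503  0.015 ]
 [ 0.5137 -0.1105  0.015 ]
 [ 0.5989 -0.1333  0.015 ]
 [ 0.5588 -0.2701  0.015 ]] [ 0.5362 -0.1911  0.015 ] [0.1455 0.0882 0.1425 0.0878]
cond (array([ 0.5343, -0.1758,  0.1103]), np.float64(0.04364578631429999))
cond (array([ 0.5336, -0.2082,  0.0083]), np.float64(0.047138831925253526))
studs (array([ 0.5393, -0.2059,  0.0374]), np.float64(0.06845516343308639))
studs (array([ 0.5284, -0.1771,  0.0825]), np.float64(0.06804048826904519))
neck (array([0.5126, 0.2132, 0.1872]), np.float64(8.651687739714746e-05)) [0.5165 0.2081 0.193 ] [0.5086 0.2171 0.193 ]
foot [array([0.5203, 0.1493, 0.016 ]), array([0.5513, 0.1665, 0.016 ]), array([0.5157, 0.2687, 0.016 ])] [array([0.5071, 0.2751, 0.016 ]), array([0.4711, 0.2548, 0.016 ]), array([0.5104, 0.1535, 0.016 ])]
A [0.3014 0.2312 0.015 ] [0.2392 0.1375 0.2083 0.0844]
B [ 0.285  -0.2418  0.015 ] [0.2162 0.1262 0.2098 0.1161]
```

C measures about 146x88 mm, so it is the 90x150 block. A and B are larger. The gauge is near (0.512, 0.211) with yaw about 20°, and the block is near (0.536, -0.191) with yaw about -15.5°. Next I set out.

```bash
cat >> h.py <<'E'
def down(yaw):  # tool z down, tool x at yaw (deg)
    return R.from_euler('z',yaw,degrees=True)*R.from_euler('x',180,degrees=True)
def go(P,Rt,pose=None):
    s=arm.observe() if pose is None else pose
    R0=R.from_rotvec(s['orientation']); 
    print('slide',np.round(R0.inv().apply(np.array(P)-s['eef_pos'])*100,2),'rot',np.round((R0.inv()*Rt).as_rotvec(degrees=True),2))
E
python3 - <<'E'
from h import *
go([.60,-.2,.32],down(17.4));
s=arm.observe();s['eef_pos']=np.array([.6,-.2,.32]);s['orientation']=down(17.4).as_rotvec();go([.512,.211,.32],down(20),s)
E
```

```text
slide [ 51.27 -30.44  -7.5 ] rot [-0.07  0.    0.01]
slide [  3.89 -41.85  -0.  ] rot [ 0.   0.  -2.6]
```

Call:
drive_tool(slide=[[51.3,-30.4,-7.5],[51.3,-30.4,-7.5],[51.3,-30.4,-7.5],[51.3,-30.4,-7.5],[51.3,-30.4,-7.5],[51.3,-30.4,-7.5],[51.3,-30.4,-7.5],[51.3,-30.4,-7.5]], rot=[[0,0,0],[0,0,0],[0,0,0],[0,0,0],[0,0,0],[0,0,0],[0,0,0],[0,0,0]], grip=[1,1,1,1,1,1,1,1])

```text
t: 1.1
eef_pos: [0.5343, -0.2733, 0.3076]
orientation: [-3.104, -0.475, 0.001]
force: [1.0, -0.8, -0.2]
grip_width: 0.0851
```

Run:
```python
from h import *
go([.60,-.2,.32],down(17.4));go([.60,.0,.32],down(20));go([.512,.211,.30],down(20));print(arm.observe()['q'],arm.observe()['t'])
```

```text
slide [ 8.46 -5.03 -1.24] rot [-0.07  0.02 -0.01]
slide [ 14.44 -24.12  -1.22] rot [-0.07  0.02 -2.61]
slide [ 12.35 -46.88   0.81] rot [-0.07  0.02 -2.61]
[ 0.49065248  0.26205832 -0.15245976  1.69618832  0.04159943  1.1875173
 -0.93948973] 1.1
```

Call:
drive_tool(slide=[[9,-11,-1.2],[12.4,-46.9,-0.5],[12.4,-46.9,-0.5],[12.4,-46.9,-0.5],[12.4,-46.9,-0.5],[12.4,-46.9,-0.5],[12.4,-46.9,-0.5],[12.4,-46.9,-0.5]], rot=[[0,0,-2.6],[0,0,-2.6],[0,0,-2.6],[0,0,-2.6],[0,0,-2.6],[0,0,-2.6],[0,0,-2.6],[0,0,-2.6]], grip=[1,1,1,1,1,1,1,1])

```text
t: 2.1
eef_pos: [0.5117, 0.2134, 0.3131]
orientation: [-3.093, -0.546, 0.001]
force: [0.7, 0.8, 0.3]
grip_width: 0.0854
```

Run:
```python
from h import *
im,c=grab('wrist','w1');print(arm.observe()['eef_pos'],c['position'],proj(c,[.512,.211,.193]));go([.512,.211,.27],down(20))
```

```text
[0.50975055 0.22100623 0.31320371] [0.58980893 0.24141752 0.44114047] [288.10388861 210.47339857]
slide [-0.14  1.04  4.32] rot [-0.25 -0.02  0.42]
```

View pics/w1.png

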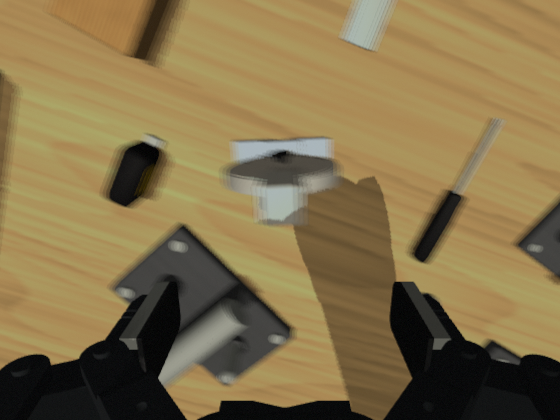

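The wrist view shows the neck top at (280,204), the foot at (282,150) and the pointer bob on the far side at (282,155), so the dial faces away from the robot. The frame is motion-blurred. I'll move down a little and measure again.

Call:
drive_tool(slide=[[-0.1,1.0,4.3],[-0.1,1.0,4.3],[-0.1,1.0,4.3]], rot=[[0,0,0],[0,0,0],[0,0,0]], grip=[1,1,1])

```text
t: 2.52
eef_pos: [0.5127, 0.2113, 0.2712]
orientation: [-3.088, -0.555, 0.0]
force: [0.0, -0.6, 0.5]
grip_width: 0.0853
```

Run:
```python
from h import *
np.set_printoptions(precision=4,suppress=True)
im,c=grab('wrist','w2');print(arm.observe()['eef_pos'])
hsv=cv2.cvtColor(im,cv2.COLOR_RGB2HSV)
m=((hsv[:,:,1]<45)&(hsv[:,:,2]>110)).astype(np.uint8)*255
for k in cv2.findContours(m,0,2)[0]:
    if cv2.contourArea(k)>200: print(cv2.boundingRect(k),cv2.minAreaRect(k),hsv[:,:,2][k[:,0,1],k[:,0,0]].mean())
cv2.imwrite('pics/w2c.png',cv2.resize(im[60:280,150:430,::-1],None,fx=2.7,fy=2.7,interpolation=cv2.INTER_CUBIC))
print(proj(c,[.512,.211,.193]),proj(c,[.512,.211,.0]))
```

```text
[0.5129 0.2114 0.2716]
(160, 334, 81, 68) ((199.04449462890625, 366.3492126464844), (28.034452438354492, 81.63481903076172), 53.310279846191406) 121.12371134020619
(222, 183, 125, 68) ((285.0188293457031, 217.5175018310547), (64.99341583251953, 124.31784057617188), 87.91743469238281) 126.08379888268156
(232, 145, 106, 29) ((284.8163146972656, 158.56600952148438), (24.86324119567871, 105.35038757324219), 87.75425720214844) 141.98765432098764
(476, 124, 53, 83) ((502.13232421875, 165.7794189453125), (5.487954616546631, 94.83871459960938), 30.963756561279297) 139.86153846153846
(354, 0, 53, 49) ((379.46551513671875, 18.086219787597656), (36.58198165893555, 53.2945671081543), 21.801406860351562) 159.6451612903226
[285.0273 233.0341] [285.7505 166.8861]
```

View pics/w2c.png

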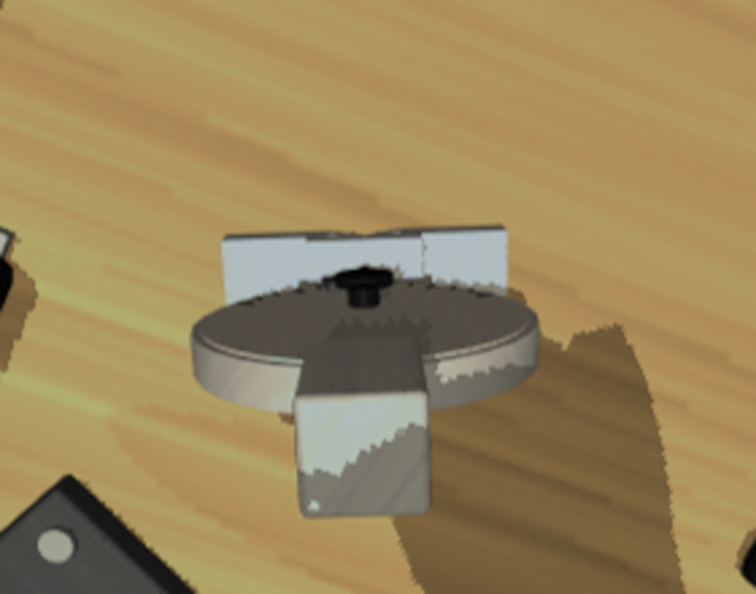

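The crop is sharp. The neck top centre is at wrist px (284,228) against a predicted (285,233), which is 3 mm further along tool x, and the gauge is yawed about 2° more. I'll correct both and descend.

Call:
drive_tool(slide=[[0.3,0,4],[0.3,0,9],[0.3,0,10.1],[0.3,0,10.1],[0.3,0,10.1],[0.3,0,10.1],[0.3,0,10.1],[0.3,0,10.1]], rot=[[0,0,-2.2],[0,0,-2.2],[0,0,-2.2],[0,0,-2.2],[0,0,-2.2],[0,0,-2.2],[0,0,-2.2],[0,0,-2.2]], grip=[1,1,1,0,-1,-1,-1,-1])

```text
t: 3.58
eef_pos: [0.5164, 0.2134, 0.1721]
orientation: [-3.076, -0.614, -0.005]
force: [-2.1, 1.1, 8.9]
grip_width: 0.0294
```

Call:
drive_tool(slide=[[0,0,0],[0,0,0]], rot=[[0,0,0],[0,0,0]], grip=[-1,-1])

```text
t: 3.82
eef_pos: [0.5163, 0.2133, 0.1722]
orientation: [-3.076, -0.614, -0.005]
force: [-0.1, -0.3, -4.7]
grip_width: 0.0292
```

Run:
```python
from h import *
go([.516,.213,.31],down(22));go([.56,-.05,.31],down(-15.5))
```

```text
slide [  0.02  -0.04 -13.78] rot [-0.24 -0.24  0.56]
slide [ -6.01  25.93 -13.91] rot [-0.31 -0.16 38.06]
```

Call:
drive_tool(slide=[[0,0,-5],[0,0,-11],[-2,7,-13.8],[-6,26,-13.9],[-6,26,-13.9],[-6,26,-13.9],[-6,26,-13.9],[-6,26,-13.9]], rot=[[0,0,0],[0,0,0],[0,0,5],[0,0,15],[0,0,25],[0,0,38],[0,0,38],[0,0,38]], grip=[-1,-1,-1,-1,-1,-1,-1,-1])

```text
t: 4.82
eef_pos: [0.5603, -0.0521, 0.3095]
orientation: [-3.107, 0.425, -0.001]
force: [-0.1, 1.8, -4.9]
grip_width: 0.0296
```

Call:
drive_tool(slide=[[0,0,0],[0,0,0]], rot=[[0,0,0],[0,0,0]], grip=[-1,-1])

```text
t: 5.08
eef_pos: [0.5601, -0.0509, 0.3095]
orientation: [-3.107, 0.421, -0.001]
force: [0.9, -0.4, -4.2]
grip_width: 0.0292
```

Run:
```python
from h import *
np.set_printoptions(precision=4,suppress=True)
im,c=grab('wrist','w3');s=arm.observe();print(s['eef_pos'],R.from_rotvec(s['orientation']).as_matrix(),s['force'],s['t'])
y=np.deg2rad(-15.5);X=np.array([np.cos(y),np.sin(y),0]);Y=np.array([-X[1],X[0],0]);B=np.array([.5362,-.1911,0])
for n,(a,b,z) in dict(c1=(45,75,15),c2=(45,-75,15),c3=(-45,-75,15),c4=(-45,75,15),e1=(50,0,72.5),e2=(-50,0,72.5),st=(0,-42,63.5),pl=(0,42,63.5)).items(): print(n,proj(c,B+(X*a+Y*b)/1000+[0,0,z/1000]))
print(c)
```

```text
[ 0.5602 -0.051   0.3095] [[ 0.9639 -0.2663  0.0015]
 [-0.2663 -0.9639  0.0056]
 [-0.     -0.0058 -1.    ]] [ 0.1199 -0.0246 -5.3224] 5.125
c1 [347.3023 108.5366]
c2 [483.7129 108.6876]
c3 [470.5667 187.7673]
c4 [343.1397 187.4584]
e1 [435.9162 106.6746]
e2 [423.2809 206.746 ]
st [467.5492 157.3034]
pl [384.7046 157.1446]
{'camera_matrix': array([[369.4734,   0.    , 284.7054],
       [  0.    , 369.4734, 210.0296],
       [  0.    ,   0.    ,   1.    ]]), 'position': array([ 0.64  , -0.0733,  0.4375]), 'orientation': array([ 1.7731, -2.3275, -0.3864])}
```

View pics/w3.png

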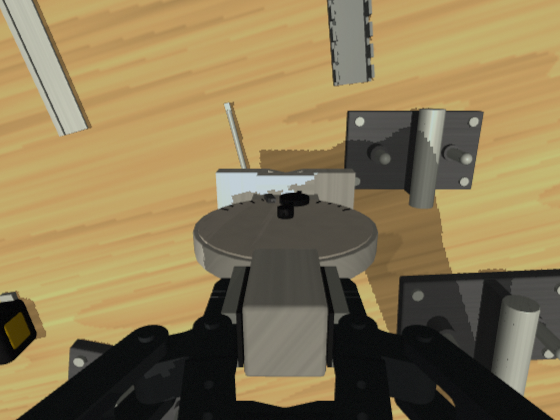

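Wrist view: the block corners are at (347,111), (483,111), (471,188) and (344,187), against predictions within about 3 px. I'll measure the conduit edges row by row.

Run:
```python
from h import *
np.set_printoptions(precision=4,suppress=True)
im=cv2.imread('pics/w3.png');c=arm.calibration('wrist')
g=cv2.cvtColor(im,cv2.COLOR_BGR2GRAY).astype(int)
for r in (106,108,110,112): print(r,g[r,410:450:3])
pts=[]
for r in range(118,186,6):
    d=g[r,395:455]; k=cv2.GaussianBlur(d.astype(np.float32)[None],(5,1),0)[0]; e=np.diff(k)
    l=395+np.argmax(e[:35])+.5; rr=395+30+np.argmin(e[30:])+.5
    print(r,l,rr); pts.append(((l+rr)/2,r))
pts=np.array(pts);f=np.polyfit(pts[:,1],pts[:,0],1);print('fit',f)
a,b=[plane(c,np.polyval(f,r),r,.06) for r in(120,185)];d=a-b;print(a,b,'yaw',np.degrees(np.arctan2(d[1],d[0])))
print(plane(c,np.polyval(f,107.5),107.5,.0725),plane(c,np.polyval(f,206.5),206.5,.0725))
for u in((347,111),(483,111),(471.5,188.5),(344,188.5)): print(plane(c,*u,.015))
for r in(196,200,203,205,207,209):print(r,g[r,405:442:3])
```

```text
106 [158 160 164 166 158 164 167 169 170 171 171 172 170 169]
108 [166 144 108 139 100 120  90 119 135 135 139 144 166 167]
110 [ 94  83  83  71  99 124 152 168 170 168 155 149 123 126]
112 [ 73  22  24  58 101 128 161 190 202 195 174 155  77  73]
118 418.5 444.5
124 417.5 443.5
130 417.5 442.5
136 423.5 441.5
142 429.5 440.5
148 414.5 440.5
154 414.5 439.5
160 413.5 438.5
166 412.5 437.5
172 412.5 436.5
178 411.5 435.5
184 410.5 434.5
fit [ -0.1547 451.3211]
[ 0.5706 -0.2043  0.06  ] [ 0.5069 -0.1845  0.06  ] yaw -17.258377875305346
[ 0.584  -0.2034  0.0725] [ 0.4894 -0.174   0.0725]
[ 0.5972 -0.1301  0.015 ]
[ 0.5572 -0.2746  0.015 ]
[ 0.4716 -0.2525  0.015 ]
[ 0.5114 -0.1076  0.015 ]
196 [109 109  67  81  97 103 114 114 107  98 139 171 172]
200 [113 115  71  83 100 105 112 112 108  96 113 174 174]
203 [111  96  74  86  99 106 112 111 105  91 112 173 173]
205 [111 106  76  88 101 108 111 111 104  87 113 173 174]
207 [111 112 110 100 102 110 113 110 103 103 114 166 179]
209 [112 112 111 113 112 113 113 112 117 116 116 117 176]
```

Run:
```python
from h import *
np.set_printoptions(precision=2,suppress=True)
c=arm.calibration('wrist');s=arm.observe();Rt=R.from_rotvec(s['orientation'])
P=lambda x,y,z:proj(c,Rt.apply([x,y,z])+s['eef_pos'])
print('neck top corners',[P(a,b,-.021) for a in(.015,-.015) for b in(-.015,.015)])
print('foot front corners',[P(.022,b,.156) for b in(-.055,.055)])
q=down(-15.4)
go([.535,-.192,.30],q);s['eef_pos']=np.array([.535,-.192,.30]);s['orientation']=q.as_rotvec();go([.535,-.192,.236],q,s)
```

```text
neck top corners [array([241.04, 301.06]), array([331.06, 301.07]), array([244.23, 373.71]), array([327.77, 373.73])]
foot front corners [array([215.12, 168.33]), array([355.89, 168.29])]
slide [ 1.33 14.27  0.87] rot [-0.33  0.   -0.05]
slide [-0.  -0.   6.4] rot [ 0. -0. -0.]
```

The gauge sits in the tool as assumed, within about 1 mm. I'll move above the conduit and descend.

Call:
drive_tool(slide=[[0.5,6,0.5],[1.3,11,0.9],[1.3,14.3,0.9],[1.3,14.3,0.9],[1.3,14.3,3],[1.3,14.3,5.5],[1.3,14.3,6.3],[1.3,14.3,6.3]], rot=[[-0.3,0,0],[-0.3,0,0],[-0.3,0,0],[-0.3,0,0],[-0.3,0,0],[-0.3,0,0],[-0.3,0,0],[-0.3,0,0]], grip=[-1,-1,-1,-1,-1,-1,-1,-1])

```text
t: 6.12
eef_pos: [0.5349, -0.1912, 0.2457]
orientation: [-3.113, 0.42, 0.001]
force: [0.4, -0.0, -4.1]
grip_width: 0.0296
```

Call:
drive_tool(slide=[[0,0,0],[0,0,0]], rot=[[0,0,0],[0,0,0]], grip=[-1,-1])

```text
t: 6.38
eef_pos: [0.5353, -0.1911, 0.2466]
orientation: [-3.113, 0.42, -0.001]
force: [-0.0, 0.1, -4.0]
grip_width: 0.0291
```

Run:
```python
from h import *
np.set_printoptions(precision=4,suppress=True)
s=arm.observe();print(s['eef_pos'],s['force'],s['wrist_torque'],R.from_rotvec(s['orientation']).as_matrix()[:,2])
im,c=grab('scene','s4');b,c2=grab('side','d4')
a=np.zeros((400,800,3),np.uint8)
a[:,:400]=cv2.resize(im[200:310,165:275,::-1],(400,400),interpolation=cv2.INTER_CUBIC);a[:,400:]=cv2.resize(b[120:230,270:380,::-1],(400,400),interpolation=cv2.INTER_CUBIC)
cv2.imwrite('pics/c4.png',a)
```

```text
[ 0.5353 -0.1911  0.2466] [-0.0373  0.1051 -3.9547] [-0.0112 -0.0134  0.0033] [ 0.0009  0.0005 -1.    ]
```

View pics/c4.png

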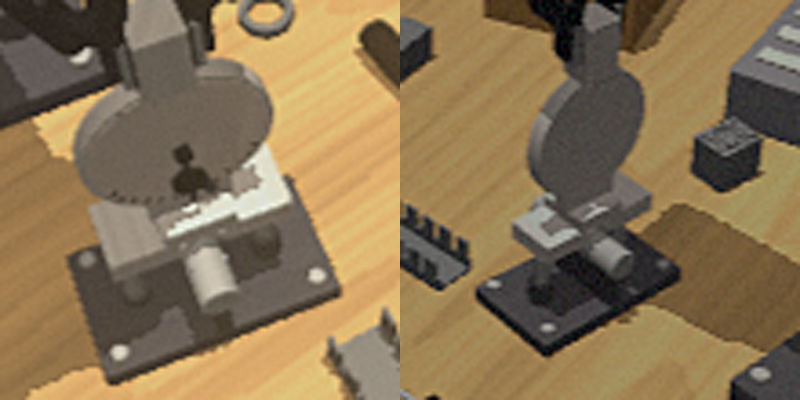

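The crops show the gauge hanging about 10 mm above the conduit with its groove over the middle and the dial face toward the scene camera, away from the robot. I'll lower it onto the conduit.

Call:
drive_tool(slide=[[0,0,0.6],[0,0,0.95],[0,0,1.1],[0,0,1.1]], rot=[[0,0,0],[0,0,0],[0,0,0],[0,0,0]], grip=[-1,-1,-1,-1])

```text
t: 6.98
eef_pos: [0.5352, -0.192, 0.2357]
orientation: [3.113, -0.421, 0.001]
force: [-1.9, -2.3, 5.0]
grip_width: 0.0294
```

Run:
```python
from h import *
np.set_printoptions(precision=4,suppress=True)
s=arm.observe();print(s['eef_pos'],s['force'],s['wrist_torque'])
```

```text
[ 0.5352 -0.192   0.2357] [-1.9317 -2.2726  4.9524] [-1.3286  0.8253  0.0014]
```

Call:
drive_tool(slide=[[0,0.1,0.1],[0,0.1,0.1],[0,0.1,0.1]], rot=[[0,0,0],[0,0,0],[0,0,0]], grip=[-1,-1,-1])

```text
t: 7.35
eef_pos: [0.5353, -0.1929, 0.2356]
orientation: [3.113, -0.421, 0.003]
force: [-3.1, 2.0, 9.9]
grip_width: 0.0293
```

Run:
```python
from h import *
np.set_printoptions(precision=4,suppress=True)
s=arm.observe();print(s['eef_pos'],s['force'],s['wrist_torque'],R.from_rotvec(s['orientation']).as_matrix())
```

```text
[ 0.5353 -0.1929  0.2356] [-3.0999  2.0127  9.9215] [0.5126 1.0696 0.0038] [[ 0.9641 -0.2657  0.0021]
 [-0.2657 -0.9641 -0.0006]
 [ 0.0022  0.     -1.    ]]
```

It is seated: the TCP height of 0.2356 equals 172 + 3.7 + 60 mm, with about 14 N on the conduit. Next I read the rider's angle.

Run:
```python
from h import *
np.set_printoptions(precision=4,suppress=True)
im,c=grab('wrist','w5');sc,c1=grab('scene','s5')
a=np.zeros((600,800,3),np.uint8)
a[:300]=cv2.resize(im[165:240,185:385,::-1],(800,300),interpolation=cv2.INTER_CUBIC)
a[300:,:400]=cv2.resize(sc[225:270,185:245,::-1],(400,300),interpolation=cv2.INTER_CUBIC)
cv2.imwrite('pics/c5.png',a)
s=arm.observe();Rt=R.from_rotvec(s['orientation'])
for t in(0,.16,.28,.4):
  for x in(.007,.011):
    p=Rt.apply([x,-.047*np.sin(t),.172-.09+.047*np.cos(t)])+s['eef_pos'];u=proj(c,p);v=proj(c1,p);print(t,x,(u-[185,165])*4,(v-[185,225])*400/60+[0,300])
```

```text
0 0.007 [402.0852 126.1097] [212.1657 509.1582]
0 0.011 [402.0878 104.8283] [216.3229 519.4023]
0.16 0.007 [360.6869 127.0623] [234.9204 499.7507]
0.16 0.011 [360.4914 105.7406] [239.1289 509.9538]
0.28 0.007 [329.9669 129.0114] [251.3285 491.5356]
0.28 0.011 [329.623  107.6057] [255.5768 501.7127]
0.4 0.007 [299.786  132.0182] [266.9455 482.4414]
0.4 0.011 [299.2938 110.4825] [271.2343 492.5966]
```

View pics/c5.png

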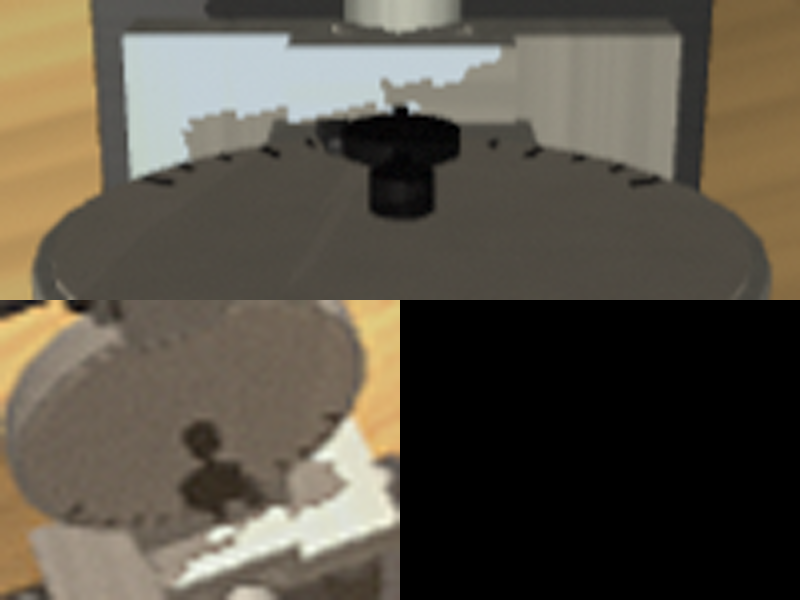

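Wrist crop: the left edge of the rider is at x≈318 and the pointer at x≈402, scale 5.5 px/mm. That puts the rider's centre at about 0.26 rad toward +y. I'll rock 14.9° about the conduit axis.

Call:
drive_tool(slide=[[0,-0.64,0.05],[0,-1.26,0.08],[0,-1.87,0.14],[0,-2.48,0.21],[0,-3.08,0.31],[0,-3.68,0.42],[0,-4.28,0.56],[0,-4.55,0.63]], rot=[[-2,0,0],[-4,0,0],[-6,0,0],[-8,0,0],[-10,0,0],[-12,0,0],[-14,0,0],[-14.9,0,0]], grip=[-1,-1,-1,-1,-1,-1,-1,-1])

```text
t: 8.45
eef_pos: [0.5476, -0.1488, 0.2296]
orientation: [2.856, -0.386, -0.047]
force: [-1.0, -1.5, 5.1]
grip_width: 0.0292
```

```bash
cat > st.py <<'E'
from h import *
np.set_printoptions(precision=4,suppress=True)
s=arm.observe();M=R.from_rotvec(s['orientation']).as_matrix();y=np.deg2rad(-15.4)
X=np.array([np.cos(y),np.sin(y),0]);Y=np.array([-X[1],X[0],0]);C=np.array([.5352,-.1925,.06]);d=s['eef_pos']-C
print(s['t'],'F in block',s['force']@X,s['force']@Y,s['force'][2],'T',s['wrist_torque'],'lean tool',np.arctan2(-M[:,2]@Y,-M[2,2]),'lean pos',np.arctan2(d@Y,d[2]),'r',np.hypot(d@Y,d[2]),'along',d@X)
E
python3 st.py
```

```text
8.45 F in block -0.5636719469024714 -1.7579520113006846 5.099999369353418 T [-0.4935  0.6363 -0.1743] lean tool 0.2612945321932177 lean pos 0.2615296729293401 r 0.17556917995222288 along 0.0003683031642743289
```

Call:
drive_tool(slide=[[0,0,0.03],[0,0,0.03],[0,0,0.03],[0,0,0.03],[0,0,0.03],[0,0,0.03],[0,0,0.03],[0,0,0.03]], rot=[[0,0,0],[0,0,0],[0,0,0],[0,0,0],[0,0,0],[0,0,0],[0,0,0],[0,0,0]], grip=[-1,-1,-1,-1,-1,-1,-1,-1])

```text
t: 9.45
eef_pos: [0.5477, -0.149, 0.2297]
orientation: [2.856, -0.386, -0.047]
force: [-2.4, -0.4, 4.8]
grip_width: 0.0296
```

```bash
python3 st.py
python3 - <<'E'
from h import *
np.set_printoptions(precision=4,suppress=True)
im,c=grab('wrist','w6');sc,c1=grab('scene','s6')
a=np.zeros((600,800,3),np.uint8)
a[:300]=cv2.resize(im[165:240,185:385,::-1],(800,300),interpolation=cv2.INTER_CUBIC)
a[300:,:400]=cv2.resize(sc[225:270,185:245,::-1],(400,300),interpolation=cv2.INTER_CUBIC)
a[300:,400:]=cv2.resize(sc[190:310,150:310,::-1],(400,300),interpolation=cv2.INTER_CUBIC)
cv2.imwrite('pics/c6.png',a)
s=arm.observe();Rt=R.from_rotvec(s['orientation'])
for t in(.16,.26,.36):
  for x in(.007,.011,.015):
    p=Rt.apply([x,-.047*np.sin(t),.172-.09+.047*np.cos(t)])+s['eef_pos'];u=proj(c,p);v=proj(c1,p);print(t,x,(u-[185,165])*4,(v-[185,225])*400/60+[0,300])
E
```

```text
9.45 F in block -2.240821275901124 -0.9874644596281285 4.821929660317233 T [-0.0983  0.7301 -0.2235] lean tool 0.26102559086563104 lean pos 0.26064154485067415 r 0.17560212238238487 along 0.00047967368011768256
0.16 0.007 [361.5604 126.6386] [273.4105 492.8311]
0.16 0.011 [361.3679 105.3224] [277.6929 502.9453]
0.16 0.015 [361.1736  83.8013] [281.9972 513.111 ]
0.26 0.007 [335.9403 128.1897] [287.6785 488.0221]
0.26 0.011 [335.6242 106.8067] [291.9904 498.1082]
0.26 0.015 [335.305   85.2175] [296.3242 508.2455]
0.36 0.007 [310.6687 130.4748] [301.7705 482.4422]
0.36 0.011 [310.229  108.9932] [306.1131 492.5025]
0.36 0.015 [309.7851  87.3033] [310.4777 502.6138]
```

View pics/c6.png

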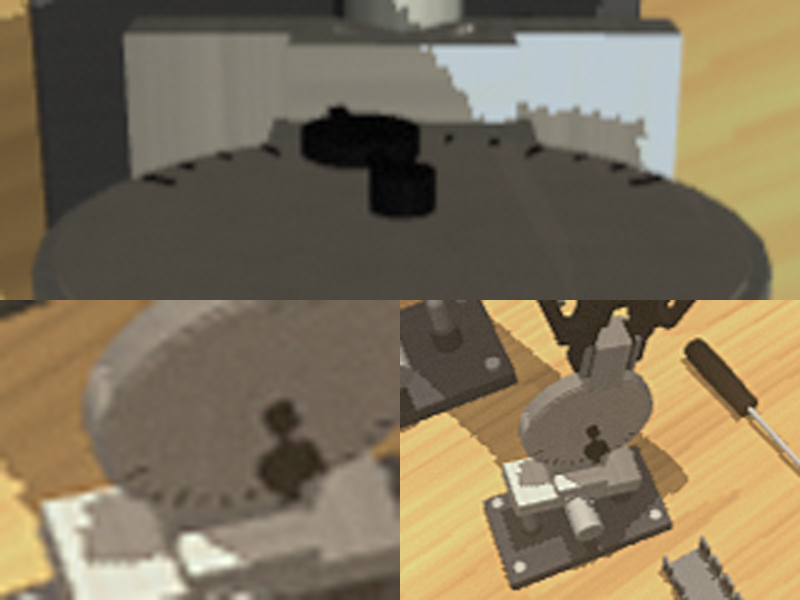

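The pointer now hangs with its bob over the rider at crop (337,120) in the wrist view and (290,480) in the scene view. The bob hides the rider. w3 caught the pointer swung aside, so I measure the rider there.

Run:
```python
from h import *
for f in('w3','w5'):
    g=cv2.cvtColor(cv2.imread(f'pics/{f}.png'),cv2.COLOR_BGR2GRAY)
    print(f,'cols 258..292')
    for r in range(190,206): print(r,*['%3d'%v for v in g[r,258:293]])
c=arm.calibration('wrist');s=arm.observe();Rt=R.from_rotvec(s['orientation'])
for t in(.2,.24,.28,.32):
  for k in(.040,.047,.054):
    print(t,k,[np.round(proj(c,Rt.apply([x,-k*np.sin(t)-e*np.cos(t),.082+k*np.cos(t)-e*np.sin(t)])+s['eef_pos']),1) for x in(.007,.010) for e in(.003,-.003)])
```

```text
w3 cols 258..292
190 203 204 204 204 204 204 204 203 204 182 177 177 177 148 138 139 138 192 204 195 180 178 177 163 142 192 204 203 204 203 179 173 172 172 198
191 203 204 203 204 203 203 204 203 204 156 140 139 140 140 140 140 141 170 178 165 145 140 140 140 140 192 203 204 204 204 204 203 203 203 204
192 204 188 200 204 203 204 203 203 203 180 148 141 141 141 141 141 141 142 141 141 142 141 142 168 174 199 204 184 169 166 159 157 155 154 154
193 177 156 194 203 203 190 173 162 157 157 119 107 108 107 125 138 141 141 141 140 141 141 141 192 175 161 155 119  85  78  51  40  23  11   7
194 118 119 159 168 164 140 100  65  50  46  31  28  27  28  77 115 119 120 119 120 119 120 113 145  98  56  23  11   3   8   7   9   7   7   3
195  83  85  94  95  86  76  47  33  31  31  30  30  29  28  28  64  80  83  84  83  84  76  50  18   4   8   6   9   9   6   3   9   8   7  10
196  75  75  75  74  74  67  47  40  30  28  29  28  28  29  29  34  60  73  73  73  74  48  17   4   5   7   6   6   5  11   8   7   8   7   3
197  74  74  73  73  73  69  45  40  34  29  31  29  30  28  29  28  40  60
[... 4082 characters left out ...]
 194.6]), array([272.3, 194.1]), array([264.3, 190.7]), array([272.3, 190.2])]
0.28 0.04 [array([265.9, 200.2]), array([274.2, 199.5]), array([265.8, 196.1]), array([274.1, 195.4])]
0.28 0.047 [array([263.6, 197.5]), array([271.8, 196.8]), array([263.6, 193.5]), array([271.7, 192.8])]
0.28 0.054 [array([261.5, 194.9]), array([269.5, 194.2]), array([261.4, 190.9]), array([269.4, 190.3])]
0.32 0.04 [array([263.7, 200.5]), array([271.9, 199.7]), array([263.6, 196.4]), array([271.9, 195.6])]
0.32 0.047 [array([261.1, 197.7]), array([269.2, 197. ]), array([261.1, 193.7]), array([269.1, 193. ])]
0.32 0.054 [array([258.7, 195.2]), array([266.6, 194.4]), array([258.6, 191.2]), array([266.5, 190.5])]
```

```bash
python3 st.py
python3 - <<'E'
from h import *
for f in('w6','w5'):
    g=cv2.cvtColor(cv2.imread(f'pics/{f}.png'),cv2.COLOR_BGR2GRAY)
    for r in range(190,196): print(f,r,*['%3d'%v for v in g[r,260:292]])
E
```

```text
9.55 F in block -1.9136828772970846 -0.1568927991086871 5.453443063198668 T [-0.0398  0.6878 -0.187 ] lean tool 0.2610392565925749 lean pos 0.2605490699241825 r 0.175609146622342 along 0.00047079305835974125
w6 190 126 127 126 126 126 127 127 127 127 116 113 123 126 126 127 126 126 128 128 128 127 126 127 127 128 128 127 128 127 128 127 127
w6 191 128 128 127 128 129 128 118  99  95  76  72  99 125 128 129 129 129 130 129 129 129 129 129 129 129 130 130 130 129 130 129 130
w6 192 130 130 129 129 130 130 106  46   4   8   4  44  98 114 116 117 117 117 117 117 127 131 131 130 131 131 132 131 131 132 132 131
w6 193 130 130 130 130 130 112  91  40   3   8   8   8  43  69  74  73  75  73  73  74  93  97 100 101 114 118 129 132 132 131 133 132
w6 194 124 122 109 100  97  63  49  22   9   3   7   5   4   5  10   6   7   3  10   8   3   7  24  26  67  74  96 106 122 123 125 128
w6 195  92  85  59  31  11   6   8   5   6   9   7   8   5   5   6   4   8   6   3   9   1   7   8   7   4   5  23  45  78  92  97 106
w5 190 204 204 203 204 204 203 204 203 203 203 204 203 204 204 204 203 182 177 177 200 203 155 137 126 123 123 141 168 172 145 137 137
w5 191 205 204 204 204 204 205 205 204 205 205 204 203 183 178 177 178 148 139 139 194 204 180 163 102  79  78 108 185 202 180 147 139
w5 192 203 204 204 205 204 204 204 205 184 178 178 179 149 141 141 140 140 142 141 171 171 167 163  77   6   6   8 155 169 168 147 142
w5 193 204 204 205 204 184 178 179 178 149 141 140 131 141 142 131 118 116 110 106 105  85  80  96  46   6   8   7  97  87  80 102 107
w5 194 184 178 177 171 126 111 111 108 106 108 107  91 111 109  86  61  55  36  14   4   7   7   9   4   7   6   4   6   7   4   7   4
w5 195 130 120 119 105  64  47  45  33  30  29  27  22  49  24   7   6   6   3   7   6   7   7   7   5   6   4   6   6   6   6  10   7
```

Call:
drive_tool(slide=[[0,0,0.03],[0,0,0.03],[0,0,0.03],[0,0,0.03],[0,0,0.03],[0,0,0.03],[0,0,0.03],[0,0,0.03]], rot=[[0,0,0],[0,0,0],[0,0,0],[0,0,0],[0,0,0],[0,0,0],[0,0,0],[0,0,0]], grip=[-1,-1,-1,-1,-1,-1,-1,-1])

```text
t: 10.55
eef_pos: [0.5477, -0.1491, 0.2297]
orientation: [2.856, -0.387, -0.047]
force: [-2.6, 0.3, 6.4]
grip_width: 0.0294
```

```bash
python3 st.py
python3 - <<'E'
from h import *
for k in range(3):
    im,c=grab('wrist',f'w7{k}');g=cv2.cvtColor(im,cv2.COLOR_RGB2GRAY)
    w=np.clip(128-g[192,264:273].astype(float),0,None);print('tip col',(w*np.arange(264,273)).sum()/w.sum(),g[192,264:273])
sc,c1=grab('scene','s7');sd,_=grab('side','d7')
a=np.zeros((450,800,3),np.uint8)
a[:,:450]=cv2.resize(sc[232:268,205:241,::-1],(450,450),interpolation=cv2.INTER_CUBIC)
a[:263,450:]=cv2.resize(sd[:,:,::-1],(350,263));a[263:,450:]=cv2.resize(im[150:240,170:340,::-1],(350,187))
cv2.imwrite('pics/c7.png',a)
E
```

```text
10.55 F in block -2.579110596521156 -0.429245555958324 6.398468896919608 T [ 0.0307  0.7169 -0.2071] lean tool 0.26073323313050933 lean pos 0.26002668027702364 r 0.17557470581531276 along 0.000521673401948473
tip col 269.0483592400691 [129 129 106  46  10   5   7  44  99]
tip col 269.0531732418525 [131 130 106  46   6   8   6  44  97]
tip col 269.0481099656357 [130 129 106  45   7   7   8  44  97]
```

View pics/c7.png

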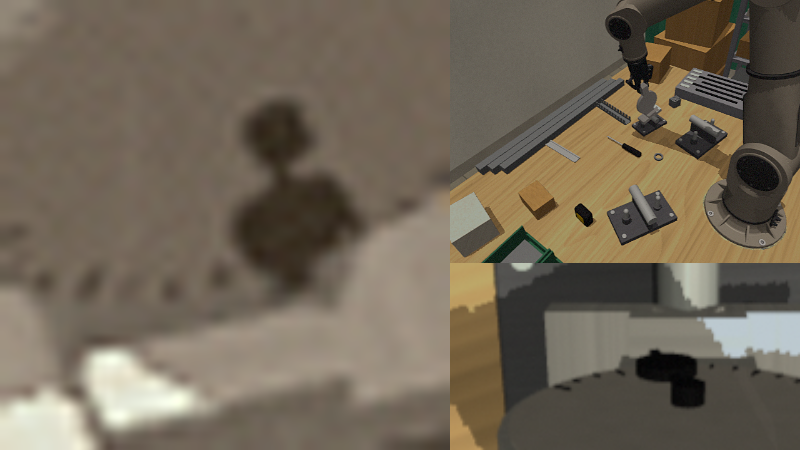

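The pointer is steady at wrist column 269.05 in three frames, against a rider centre of about 269.1. The bystanders look undisturbed in the side view. I'm handing in while still holding.

```bash
python3 -c "from station import arm;print(arm.close_job())"
```

```text
the job is handed in; nothing more can be done
None
```

I stood the gauge on the smallest stud block, astride the middle of the conduit with its dial facing away from the robot. I then rocked it about the conduit onto the plunger to a lean of about 0.26 rad. I handed it in at about 10.7 s, still gripping.

**Last checks:**
- **Pointer:** it stood still at wrist column 269.05 in three frames. The rider's centre, measured earlier in the same camera while the pointer was swung aside, is at about 269.1, so they agree within about 0.01 rad.
- **Seating:** the distance from the tool to the conduit axis was 175.6 mm against 175.7 mm expected, and the tool was 0.5 mm from the middle along the conduit. The final wrist force was about 7 N.
- **Bystanders:** the side view shows them where they lay.

**What was less certain:**
- The two ends of the rider gave 0.24 and 0.27 rad, so its angle is a mean of the two.
- At the end the pointer's bob hid the rider, so I could not see the two coincide directly.
- I inferred the plunger's travel from the lean and did not see it.

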